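# Close the split crystal mount and hold it shut

### The arm

A 6-joint arm with a two-finger parallel gripper is mounted at the origin on a cart in front of the work surface, level with it; the furniture and walls round the work are solid. World frame = base frame: x ahead of the robot, y to its left, z up, the work surface at z = 0. Lengths are in mm, angles in rad, forces in N, time in s.
With the tool pointing down it reaches from about 275 to 750 mm from the base axis. Payload 10.2 kg.
Tool frame: the origin (TCP) lies midway between the tips of the shut fingers; the grasp point (between the pads) lies 19 mm behind it (ctrl.tcp_to_grasp is the z of the grasp point in the tool frame, in mm); z points along the fingers, y is the direction in which the jaws open and shut (so a half turn about z gives the same grasp; the last joint's range is limited). The gripper opens to 85 mm and grips with 20 to 120 N. Pads are 22 mm wide; open, the fingers measure 114 mm over their backs; the gripper's body (76 mm by 85 mm) begins 54 mm behind the grasp point. The pads swing forward as they close: fully open they stand 13 mm farther back than shut.
Start: joints at [0.929, 0.313, 1.498, -0, 1.331, -0.223], TCP at [213.512, 479.629, 200.594] pointing down, gripper open.
Joint ranges: [-2.94, 2.94], [-0.97, 2.17], [0.19, 2.56], [-1.23, 4.37], [0.02, 3.11], [-2.88, 2.88]. Speed limits (rad/s): [2.39, 2.39, 3.01, 3.14, 3.14, 3.14].

### API

Orientations are given as a unit quaternion [w, x, y, z].
In Python, from rig import sensors, capture, order, ctrl gives the robot as it stands. The module is installed in compiled form; this text tells all that it offers.
- The arm moves only by the tool play_rows, never from a script. Its argument "deltas" is a list of rows, each a list of 7 numbers: the shift along the world's x, y, z in units of 40 mm (1.0 is 40 mm), then the turn, a rotation vector about the world's x, y, z in units of 6 degrees (1.0 is 6 degrees), then the opening, from -1 (shut) to 1 (fully open). A call has 1 to 8 rows; each row shifts and turns the commanded pose from where the row before left it; what a row does not reach is not made up. A row lasts 1/12 s, in which the tool goes at most 41.7 mm and 7.16 degrees, less where a joint would pass 70% of its speed; a pose out of reach is approached as far as the arm can. A call is refused whole if a number of a shift passes 1 or a number of a turn 1, either way. A call with a gripper value outside its range is refused whole. The fingers move at their own pace and stop on an object; "squeeze" is the grip in N (left out, the last holds). Time passes only in rows, so rows that do not move let the fingers close. It gives the time, the measured TCP pose, the force and the opening at its end, in the units of the state.
- sensors.sense(): the state, without advancing time (a new reading comes with each control period).
- capture(name): name is "scene" or "side" or "wrist"; returns a dict with "pixels" (480x640x3 uint8, red, green, blue), "z_map" (480x640 float32, mm along the optical axis (not along the pixel's ray), 0 where there is no reading), "fx", "fy", "cx", "cy" (pixels), "eye" and "rotation" of the camera in the world; the wrist camera has in their place "tool_from_camera" (4x4, takes a point from camera to tool coordinates, whose origin is the TCP and whose axes are the flange's). Camera axes: x right, y down, z forward; pixel columns grow to the right and rows downward; lengths in mm; the calibration is good to about 2 mm. A picture is of the moment at which its call begins: read the wrist's pose just before it.
- order.finish_job(): hands the job in, once; it reports no verdict.
The state is a dict: "time_s": time; "joints": joint angles; "dq": joint speeds; "tau": joint torques, N m; "eef_pos": TCP position; "ee_rot": TCP orientation; "force": force on the tool from outside, world axes, zero at the start; "wrist_torque": the same for the moment, N m; "grip_width": opening from 0.0 (shut) to 1.0 (fully open).
Only numpy, scipy, OpenCV 4.12 (cv2) and the standard library are available. Lean on these libraries where they do the work, as an engineer would, in place of code of your own. Each camera call takes 0.05 s, during which the arm holds its last target. There are 200 camera calls.

### The job

The lower half of the copper crystal mount was left tipped towards you on its tilting stand for loading: bring the cradle back to level. Then pick up the copper cover half from the pad, set it on the two dowels the right way round, and press it fully shut against the sprung crystal, firmly but without forcing it. Finish while still holding the cover pressed flush, so that a colleague can put in the screws; leave the other things on the table where they are.

Things in the scene. Friction and masses are not known exactly. Their poses are not given: they have to be found in the camera images.
- stand: Black anodised tilting stand fixed to the table: base plate 120 (x) x 104 (y) x 10 mm, two upright cheeks at y = +-33 to 41 mm, 64 mm high, carrying a trunnion axis along the stand's y, 52 mm above the table; bare metal knob on the -y side. Origin: centre of the underside; -x side faces roughly to the robot. The cradle tilts between the cheeks.
- cradle (a joint): Tilt of the cradle about the trunnion axis, rad: 0 = level, positive = tipped towards the robot (front end down, rear end up), range -0.4 to 0.4. A stiff friction hinge without a stop at level: it stays where it is left. About 9 N, straight down on the high end's rubber tab, moves it.
- mating_face (a point): Centre of the flat mating face of the copper lower half (64 x 50 mm) that is fixed on the bare aluminium cradle plate (124 (x) x 58 (y) mm). 20 mm from the trunnion axis; 72 mm above the table, right above the stand's origin, when the cradle is level. The frame turns with the cradle; its z is normal to the face.
- rear_tab (a point): Middle of the top of the black ribbed rubber tab on the cradle's rear end (the end away from the robot), 53 mm from the trunnion axis along the stand's +x; the tab is 18 x 50 mm. 48 mm above the table when the cradle is level. Press down here with the closed fingers to tip the cradle back.
- front_tab (a point): The same on the front end, 53 mm from the axis along the stand's -x; 48 mm above the table when level. Press here if the cradle was tipped too far back.
- dowel_a (a point): Foot, on the mating face, of the front left steel dowel, 22 mm to -x and 16 mm to +y of the face's centre. Dowels: 6 mm diameter, 14.5 mm tall, bullet nosed. The frame turns with the cradle; its z is normal to the face.
- dowel_b (a point): Foot of the rear right dowel, 16 mm to +x and 16 mm to -y of the face's centre.
- rod_seat (a joint): Travel (m) of the sprung brass carriage with the pink crystal rod (10 mm diameter, along the stand's x, in the middle of the lower half): 0 = free, rod top 9 mm above the mating face; about 0.0045 with the cover shut. The spring pushes up with 8 N free, 12.5 N shut: more than the cover's weight, so the cover springs up 4.5 mm unless held down.
- cover: Copper cover half, 64 (x) x 50 (y) x 24 mm, about 0.35 kg, lying mating face down on the pad. Origin: centre of the underside. White dot on top at its -x end; seated, this end is at the stand's front, where the front tab has a white dot, and its origin is on mating_face. A channel for the rod, 14 mm wide and 4.5 mm deep, runs under it along x. Grip it by the flat long sides, 50 mm apart.
- cover_hole_a (a point): Mouth, in the cover's underside, of the 8 mm through hole for dowel_a: x -22, y +16 mm of the cover. (The 11 mm holes in the other two corners are for the screws.)
- cover_hole_b (a point): Mouth in the underside of the 8 mm through hole for dowel_b: x +16, y -16 mm of the cover.
- pad: Dark teal foam pad, 130 (x) x 110 (y) x 10 mm, fixed; the cover lies on it. Origin: centre of the underside.
- mirror_mount: Bystander: small black mirror mount with a round mirror, 28 x 45 x 45 mm, standing. Origin: underside.
- screw_one: Bystander: steel cap screw lying on its side, 10 x 28 x 10 mm. Origin: underside.
- screw_two: Bystander: steel cap screw lying on its side, 10 x 27 x 10 mm. Origin: underside.
Things that resemble listed ones, but are neither listed nor needed, are in the scene too. Of the things that look like the stand, the larger one is meant.

How it is judged:
By the outcome, as a careful person would: the job done as asked, in the order asked, and still so for the second after the job is handed in, while the arm keeps its last pose, push and grip.
It also fails if it takes over 45 s, if anything falls off the work surface, if the arm or the gripper's body presses on something with over 40 N, if the wrist force passes 120 N, or if a joint passes its speed limit or range.

## Working session

There is one attempt and no reset: what is moved stays moved. The work goes in short steps, Python scripts to look and compute and a tool call to move; the robot and the scene stay as the last step left them, time stands still between calls to the robot, and variables do not carry over. Pictures are saved under pics/ and viewed, about 8 in all and at most 12, crops included, and the job is handed in when it is done.

Besides the shell and the picture viewer there is one more tool, called after "Request:" as name(argument=value, ...) on one line, values as JSON. play_rows: Moves the arm, as the interface text tells. Its arguments: {"type":"object","properties":{"deltas":{"type":"array","items":{"type":"array","items":{"type":"number"}}},"squeeze":{"type":"number"}},"required":["deltas"]}

```bash
mkdir -p pics; cat > h.py <<'E'
import numpy as np, cv2
from rig import sensors, capture, order, ctrl
from scipy.spatial.transform import Rotation as R
def Rq(q): return R.from_quat([q[1],q[2],q[3],q[0]]).as_matrix()
def shot(name,tag):
    s=sensors.sense(); c=capture(name)
    if name=="wrist":
        T=np.eye(4);T[:3,:3]=Rq(s["ee_rot"]);T[:3,3]=s["eef_pos"]; T=T@np.array(c["tool_from_camera"])
        c["R"],c["t"]=T[:3,:3],T[:3,3]
    else:
        r=np.array(c["rotation"],float); c["R"]=r if r.shape==(3,3) else Rq(r.ravel()); c["t"]=np.array(c["eye"],float)
    cv2.imwrite(f"pics/{tag}.png",c["pixels"][...,::-1])
    np.savez(f"pics/{tag}.npz",p=c["pixels"],z=c["z_map"],R=c["R"],t=c["t"],k=[c["fx"],c["fy"],c["cx"],c["cy"]])
    return c
def load(tag): return np.load(f"pics/{tag}.npz")
def cloud(d):
    z=d["z"];v,u=np.mgrid[0:480,0:640];k=d["k"]
    P=np.dstack([(u-k[2])/k[0]*z,(v-k[3])/k[1]*z,z]); return P@d["R"].T+d["t"]
def onz(d,u,v,h):
    k=d["k"];r=d["R"]@np.array([(u-k[2])/k[0],(v-k[3])/k[1],1]); return d["t"]+r*(h-d["t"][2])/r[2]
def crop(tag,u0,v0,w,h,s,out):
    im=cv2.imread(f"pics/{tag}.png")[v0:v0+h,u0:u0+w]; cv2.imwrite(f"pics/{out}.png",cv2.resize(im,None,fx=s,fy=s,interpolation=cv2.INTER_CUBIC))
E
python3 -c "
from h import *
print(sensors.sense(), ctrl.tcp_to_grasp)
for n in ('scene','side','wrist'):
    c=shot(n,n+'0'); print(n,c['t'],c['R'].round(2).tolist(),c['fx'])
a=cv2.imread('pics/scene0.png');b=cv2.imread('pics/side0.png')
"
```

```text
{'time_s': 0.0, 'joints': array([ 9.28564100e-01,  3.13482411e-01,  1.49847026e+00,  1.10245287e-05,
        1.33103578e+00, -2.23409833e-01]), 'dq': array([ 8.32253180e-04,  9.17244312e-04, -3.46606814e-06,  1.48636710e-03,
        1.57029712e-03, -1.31793585e-03]), 'tau': array([-4.67641057e-04, -4.12269151e+01, -2.59746140e+01, -1.77262846e-04,
        4.06542735e-03, -3.00942759e-05]), 'eef_pos': array([213.32682905, 479.35604865, 200.00604716]), 'ee_rot': array([-2.97582789e-04,  2.07885229e-01,  9.78152976e-01, -6.31298994e-04]), 'force': array([ 0.60008548,  0.04771976, -0.16850051]), 'wrist_torque': array([ 0.01624986, -0.02740114,  0.02043548]), 'grip_width': 0.9998572477752942} -18.700000000000003
scene [-175.01985732  487.54679431  501.28019727] [[-0.57, -0.38, 0.73], [-0.82, 0.26, -0.51], [0.0, -0.89, -0.46]] 583.0573460941172
side [ 489.23364077 -764.13688257  603.5584012 ] [[1.0, 0.01, 0.01], [-0.0, -0.56, 0.83], [0.02, -0.83, -0.56]] 550.7050633327286
wrist [139.51270544 513.10382995 374.03909159] [[0.41, 0.87, 0.29], [0.91, -0.38, -0.13], [-0.0, 0.32, -0.95]] 428.5122872290984
```

View pics/scene0.png

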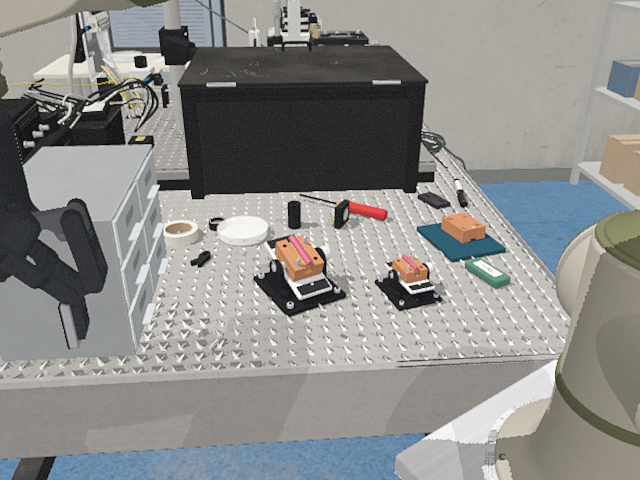

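The scene camera shows the larger stand at about (300,272) and a smaller lookalike at (410,278). The copper cover is on the teal pad at (463,228), and the mirror mount at (342,213).

```bash
python3 -c "
from h import *
d=load('scene0');P=cloud(d)
for n,u,v in (('stand',300,262),('small',410,270),('cover',463,226),('pad',440,240)): print(n,P[v,u].round(0), d['z'][v,u])
crop('scene0',240,180,280,140,2.85,'c1')
"
```

```text
stand [451.  84.  70.] 859.01184
small [365. -57.  50.] 877.95496
cover [ 447. -264.   32.] 1051.7063
pad [ 463. -226.    8.] 1054.5686
```

View pics/c1.png

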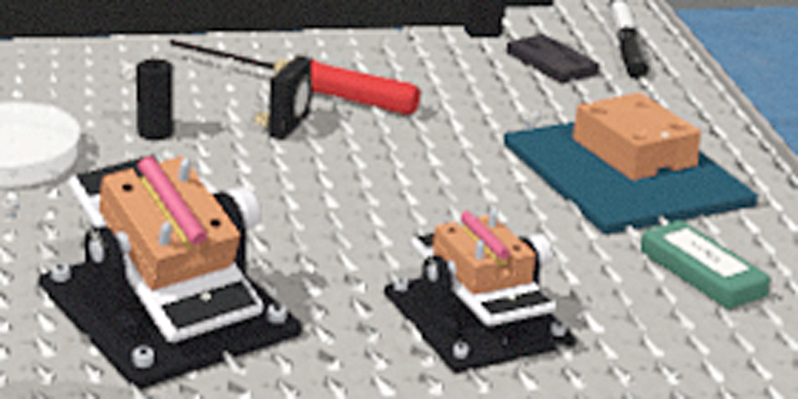

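View pics/side0.png

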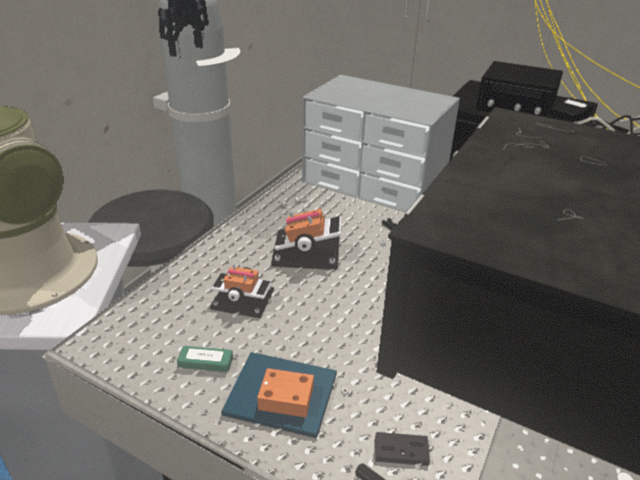

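The side camera agrees: the larger stand is at (307,235), the decoy at (242,288), and the cover on its pad at (285,392). The crop confirms the dowels, rod and white-dotted front tab on the larger stand. It also shows the dot on the cover's near end.

```bash
python3 -c "
from h import *
d=load('scene0')
c=[onz(d,240+u/2.85,180+v/2.85,10) for u,v in ((140,380),(40,285),(300,325))]
print('base FL,RL,FR',np.round(c,1).tolist())
ctr=(c[1]+c[2])/2;print(ctr,np.degrees(np.arctan2(*(c[1]-c[0])[[1,0]])),np.degrees(np.arctan2(*(c[0]-c[2])[[1,0]]))-90, np.linalg.norm(c[1]-c[0]),np.linalg.norm(c[2]-c[0]))
for t in ('scene0','side0'):
    d=load(t);P=cloud(d);ok=(d['z']>0)
    def box(x0,x1,y0,y1,z0,z1): 
        m=ok&(P[...,0]>x0)&(P[...,0]<x1)&(P[...,1]>y0)&(P[...,1]<y1)&(P[...,2]>z0)&(P[...,2]<z1);return P[m],m
    Q,m=box(380,520,-330,-180,31,38)
    if len(Q): r=cv2.minAreaRect(Q[:,:2].astype(np.float32)); print(t,'cover',len(Q),r,np.median(Q[:,2]))
    Q,m=box(380,530,10,170,5,13)
    if len(Q): r=cv2.minAreaRect(Q[:,:2].astype(np.float32)); print(t,'standbase',len(Q),r)
    Q,m=box(100,1000,-600,600,100,400)
    # obstacle occupancy grid
    H,xe,ye=np.histogram2d(Q[:,0],Q[:,1],bins=[np.arange(100,1000,50),np.arange(-600,650,50)])
    for i in range(len(H)): print(int(xe[i]),[int(y) for y,h in zip(ye,H[i]) if h>5])
"
```

```text
base FL,RL,FR [[421.9, 122.6, 10.0], [530.7, 119.8, 10.0], [416.2, 24.8, 10.0]]
[473.43642636  72.32588535  10.        ] -1.4632194796515148 -3.297823712380165 108.83631132269403 97.96542716711892
scene0 cover 403 ((458.7550964355469, -277.46038818359375), (52.609981536865234, 67.72048950195312), 78.78326416015625) 32.50013627720733
scene0 standbase 1151 ((456.60546875, 92.72229766845703), (148.95509338378906, 152.89268493652344), 4.7953901290893555)
100 [-50, 0]
150 [400, 450]
200 [400, 450]
250 []
300 []
350 []
400 []
450 [300, 350]
500 [250, 300, 350, 400, 450]
550 [-300, -250, 250, 300, 350]
600 [-350, -300, -250, -200, -150, 200, 250, 300, 350]
650 [-350, -300, -250, -200, -150, -100, 150, 200, 250, 300, 350]
700 [-400, -350, -300, -250, -200, -150, -100, -50, 0, 150, 200, 250, 300, 350]
750 [-400, -350, -300, -250, -200, -150, -100, -50, 0, 50, 100, 250, 300, 350]
800 [-450, -400, -350, -300, -250, -200, -150, -100, -50, 0, 50, 350]
850 [-450, -400, -350, -300, -250, -200, -150, -100, -50, 0, 50, 300, 350]
900 [-450, -400, -350, -300, -250, -200, -150, -100, -50, 0, 250, 300, 3
[... 233 characters left out ...]
5625), 89.09059143066406)
100 [-50]
150 [400, 450]
200 [400, 450, 500]
250 [500]
300 []
350 []
400 []
450 [300, 350]
500 [250, 300, 350, 400, 450]
550 [-300, -250, 250, 300, 350, 400, 450]
600 [-350, -300, -250, -200, 200, 250, 300, 350, 400]
650 [-350, -300, -250, -200, -150, -100, 150, 200, 250, 300, 350, 400]
700 [-400, -350, -300, -250, -200, -150, -100, -50, 0, 150, 200, 250, 300, 350]
750 [-400, -350, -300, -250, -200, -150, -100, -50, 0, 50, 100, 250, 300, 350]
800 [-450, -400, -350, -300, -250, -200, -150, -100, -50, 0, 50, 100, 300, 350, 400, 450, 500]
850 [-300, -250, -200, -150, -100, -50, 0, 50, 300, 350, 400, 450, 500, 550]
900 [-200, -150, -100, -50, 0, 300, 350, 400, 450, 550]
```

Choice: the stand at (457,88), not the smaller one at (365,-57). The cover is at about (460,-280) with its x axis at about -10°. I'm moving over the stand now, closing the fingers on the way.

Request:
play_rows(deltas=[[0.45,-0.84,0,0,0,0.44,-1],[0.45,-0.84,0,0,0,0.44,-1],[0.45,-0.84,0,0,0,0.44,-1],[0.45,-0.84,0,0,0,0.44,-1],[0.45,-0.84,0,0,0,0.44,-1],[0.45,-0.84,0,0,0,0.44,-1],[0.45,-0.84,0,0,0,0.44,-1],[0.45,-0.84,0,0,0,0.44,-1]])

```text
time_s: 0.82
eef_pos: [357.8, 209.1, 200.6]
ee_rot: [0.0, 0.024, 1.0, 0.0]
force: [1.9, 1.1, -0.1]
grip_width: -0.002
```

Request:
play_rows(deltas=[[0.45,-0.84,0,0,0,0,-1],[0.45,-0.84,0,0,0,0,-1],[0.45,-0.84,0,0,0,0,-1],[0.45,-0.84,0,0,0,0,-1],[0,0,-0.3,0,0,0,-1],[0,0,0,0,0,0,-1]])

```text
time_s: 1.32
eef_pos: [429.1, 75.0, 186.9]
ee_rot: [-0.002, 0.027, 1.0, 0.0]
force: [0.7, -0.3, -1.0]
grip_width: 0.005
```

```bash
python3 -c "
from h import *
c=shot('wrist','w1');s=sensors.sense();print(s['eef_pos'],s['ee_rot'],s['force'],s['grip_width'],s['time_s'])
"
```

```text
[428.91254562  76.13894613 187.76724056] [-1.30834952e-03  2.58205800e-02  9.99665720e-01  1.86982875e-04] [-0.34704398  1.17725589  0.72087289] 0.0030844127158244973 1.3667
```

View pics/w1.png

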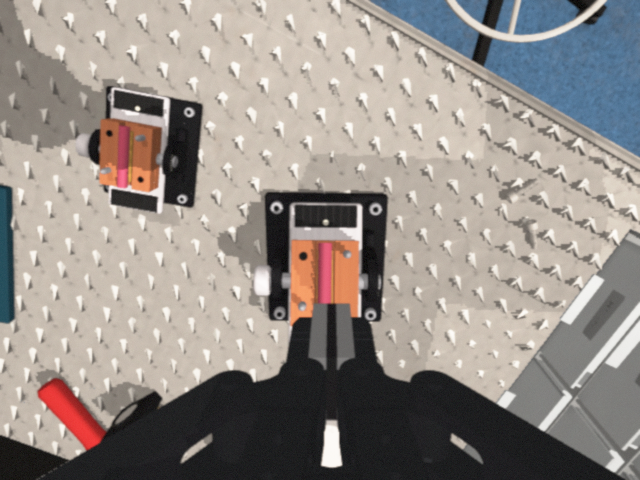

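The wrist view shows the larger stand. Its base corners are at about (266,193), (387,195), (269,320) and (383,321), the knob is at left (262,280), the dotted front tab at (326,216), and dowels at (348,253) and (303,306).

```bash
cat >> h.py <<'E'
def fitplane(Q):
    for _ in range(4):
        A=np.c_[Q[:,:2],np.ones(len(Q))]; p=np.linalg.lstsq(A,Q[:,2],rcond=None)[0]; r=Q[:,2]-A@p; Q=Q[abs(r)<max(2*r.std(),.6)]
    return p,len(Q),r.std()
E
python3 -c "
from h import *
d=load('w1');P=cloud(d);z=d['z']
c=np.array([onz(d,u,v,10) for u,v in ((266,193),(387,195),(269,320),(383,321))])
print(c.round(1).tolist())
print('table z',np.median(P[60:180,220:420,2]))
hsv=cv2.cvtColor(d['p'],cv2.COLOR_RGB2HSV)
m=np.zeros((480,640),bool);m[242:300,293:316]=1;m[242:300,336:358]=1
m&=(hsv[...,0]<15)&(hsv[...,1]>90)&(z>0)
Q=P[m]; 
Q=Q[(Q[:,0]>410)]
p,n,r=fitplane(Q);print('plane',p,n,r)
print(Q[:,2].min(),Q[:,2].max())
al=Rq(sensors.sense()['ee_rot']);print(al.round(3).tolist())
for u,v in ((326,216),(326,222),(300,216),(352,216)): print(P[v,u].round(1))
crop('w1',255,180,145,150,4,'c2')
"
```

```text
[[420.8, 21.3, 10.0], [427.8, 121.9, 10.0], [539.2, 12.2, 10.0], [545.7, 116.8, 10.0]]
table z 0.6654791642319822
plane [ 3.30989365e-01 -2.24220818e-02 -8.51139303e+01] 2248 0.6015547030582824
59.754413219745004 77.13844830531878
[[-0.999, 0.052, -0.003], [0.052, 0.999, 0.0], [0.003, 0.0, -1.0]]
[437.1  70.7  32.7]
[441.4  70.5  34.9]
[435.9  50.2  33.2]
[438.3  91.3  32.4]
```

View pics/c2.png

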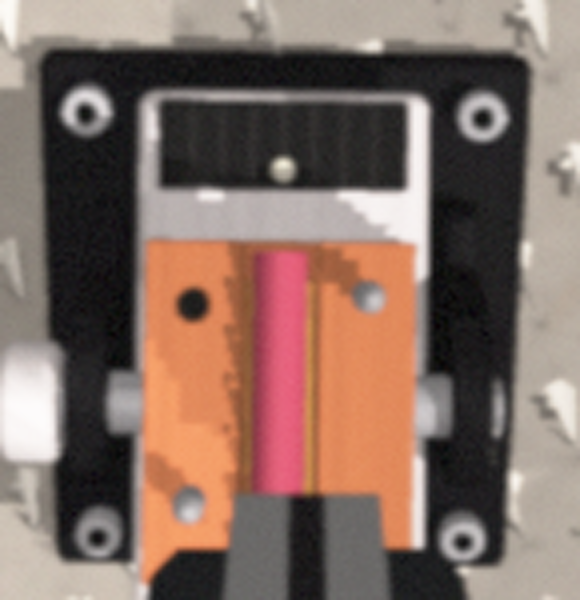

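Stand centre is at (483.4, 68.1), yaw -3.8°, tilt +0.32 rad. Rear tab is at about (536, 64.6), with its top at z≈65 now and 48 when level.

Request:
play_rows(deltas=[[0.9,-0.1,0,0,0,-0.13,-1],[0.9,-0.1,0,0,0,0,-1],[0.88,-0.09,0,0,0,0,-1],[0,0,-0.9,0,0,0,-1],[0,0,-0.9,0,0,0,-1],[0,0,-0.8,0,0,0,-1],[0,0,0,0,0,0,-1]])

```text
time_s: 1.95
eef_pos: [533.1, 66.4, 79.5]
ee_rot: [-0.005, 0.031, 1.0, 0.0]
force: [-0.5, -0.0, -1.0]
grip_width: 0.002
```

Request:
play_rows(deltas=[[0,0,-0.2,0,0,0,-1],[0,0,-0.15,0,0,0,-1],[0,0,-0.1,0,0,0,-1],[0,0,-0.1,0,0,0,-1],[0,0,0,0,0,0,-1]])

```text
time_s: 2.37
eef_pos: [536.8, 64.9, 62.9]
ee_rot: [0.0, 0.032, 0.999, -0.0]
force: [-0.3, 0.5, 0.4]
grip_width: -0.002
```

Request:
play_rows(deltas=[[0,0,-0.1,0,0,0,-1],[0,0,-0.1,0,0,0,-1],[0,0,0,0,0,0,-1]])

```text
time_s: 2.62
eef_pos: [536.4, 64.8, 54.0]
ee_rot: [-0.0, 0.032, 0.999, 0.0]
force: [-0.3, -0.1, 0.2]
grip_width: 0.002
```

Request:
play_rows(deltas=[[0,0,-0.08,0,0,0,-1],[0,0,-0.05,0,0,0,-1],[0,0,0,0,0,0,-1]])

```text
time_s: 2.87
eef_pos: [536.5, 64.8, 49.0]
ee_rot: [-0.0, 0.032, 0.999, 0.0]
force: [-0.4, -0.1, 0.4]
grip_width: -0.002
```

```bash
python3 -c "
from h import *
shot('side','s2');shot('scene','sc2');shot('wrist','w2')
a=[cv2.resize(cv2.imread('pics/%s.png'%t)[v:v+120,u:u+130],(390,360),interpolation=2) for t,u,v in (('side','s2')and('s2',245,170),('sc2',240,200))]
cv2.imwrite('pics/c3.png',np.hstack(a))
"
```

```text
(no output)
```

View pics/c3.png

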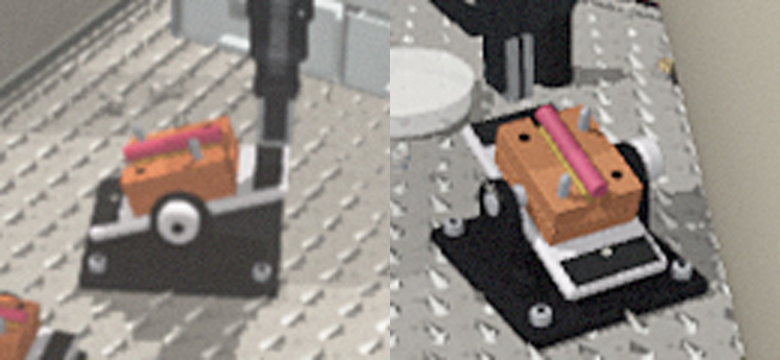

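The view is ambiguous: the fingertips seem to be above the rear tab and the cradle still looks tilted. I'll check with the depth data.

```bash
python3 -c "
from h import *
s=sensors.sense();p=s['eef_pos'];print(p)
for t in ('s2','sc2','w2'):
    d=load(t);q=d['R'].T@(p-d['t']);k=d['k'];print(t,'TCP px',k[0]*q[0]/q[2]+k[2],k[1]*q[1]/q[2]+k[3],q[2])
    P=cloud(d)
    m=(abs(P[...,0]-536)<14)&(abs(P[...,1]-65)<30)&(P[...,2]>30)&(P[...,2]<110)&(d['z']>0)
    print(np.histogram(P[m][:,2],bins=np.arange(30,111,5))[0])
d=load('w2');P=cloud(d);hsv=cv2.cvtColor(d['p'],cv2.COLOR_RGB2HSV)
m=(hsv[...,0]<15)&(hsv[...,1]>90)&(d['z']>0)&(abs(P[...,0]-483)<60)&(abs(P[...,1]-68)<40)&(P[...,2]>60)
print(fitplane(P[m]))
"
```

```text
[536.79616151  64.81821911  49.46953472]
s2 TCP px 334.7132639558353 230.18254476250024 997.580486096368
[  0   0   0   0   2  44 114  64   0   1  23  22  35  21  34  32]
sc2 TCP px 280.94576112371226 247.26530353650463 940.7347615854355
[  0   0   0   0   4  37 112  25   0   5  23  42  59  60  53  59]
w2 TCP px 330.4162294913779 288.95167100078885 190.51144415639237
[   0    0    0    0    1 1034 3634 2163    0    0   20  359  544  615
  666  761]
(array([ 3.34270891e-01, -2.28026542e-02, -8.66027237e+01]), 15802, np.float64(0.562955499458555))
```

View pics/w2.png

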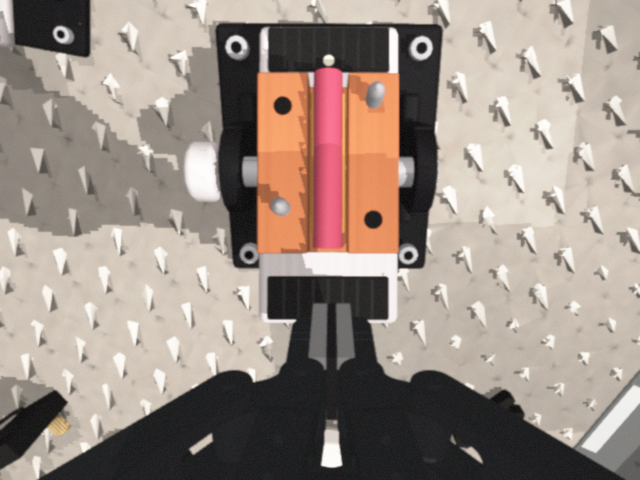

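The depth data settles it. The tab is still at z 55-70, and the visible fingertips end near z≈78 while the reported TCP is at 49. So the real fingertips are about 28 mm behind the reported TCP. I'll measure that before going on.

```bash
python3 -c "
from h import *
s=sensors.sense();p=s['eef_pos'];Rt=Rq(s['ee_rot'])
for t in ('w2','s2','sc2'):
    d=load(t);P=cloud(d);L=(P-p)@Rt
    m=(abs(L[...,0])<16)&(abs(L[...,1])<25)&(L[...,2]<-12)&(L[...,2]>-75)&(d['z']>0)
    Q=L[m]; e=np.arange(-75,-11,3); print(t,dict(zip(e[:-1].tolist(),np.histogram(Q[:,2],bins=e)[0].tolist())))
    T=Q[(Q[:,2]>-33)&(Q[:,2]<-22)];print(len(T),T.min(0).round(1) if len(T) else '',T.max(0).round(1) if len(T) else '', np.median(T,0).round(1) if len(T) else '')
print(ctrl.tcp_to_grasp,[a for a in dir(ctrl) if a[0]!='_'])
d=load('w1');P=cloud(d)
L=(P-np.array([428.91,76.14,187.77]))@Rt
m=(abs(L[...,0])<16)&(abs(L[...,1])<25)&(abs(L[...,2])<60)&(d['z']>0);print('w1 tip z max',np.sort(L[m][:,2])[-20:].round(1))
"
```

```text
w2 {-75: 584, -72: 428, -69: 883, -66: 307, -63: 435, -60: 475, -57: 419, -54: 393, -51: 363, -48: 376, -45: 344, -42: 285, -39: 194, -36: 37, -33: 0, -30: 0, -27: 0, -24: 0, -21: 245, -18: 2301, -15: 2125}
0   
s2 {-75: 0, -72: 0, -69: 7, -66: 11, -63: 10, -60: 24, -57: 16, -54: 21, -51: 13, -48: 16, -45: 22, -42: 15, -39: 15, -36: 8, -33: 17, -30: 0, -27: 0, -24: 0, -21: 10, -18: 65, -15: 67}
17 [-10.2  -9.3 -32.9] [  7.5  -5.6 -30.5] [ -1.4  -7.4 -31.6]
sc2 {-75: 44, -72: 28, -69: 26, -66: 29, -63: 34, -60: 35, -57: 39, -54: 27, -51: 39, -48: 34, -45: 38, -42: 27, -39: 25, -36: 20, -33: 11, -30: 3, -27: 0, -24: 0, -21: 1, -18: 46, -15: 65}
14 [ -0.8  -5.6 -32.8] [ 13.5   7.2 -28.9] [ 10.8   5.2 -31.5]
-18.700000000000003 ['PlanningError', 'tcp_to_grasp']
w1 tip z max [-34.9 -34.9 -34.8 -34.8 -34.8 -34.8 -34.6 -34.6 -34.6 -34.6 -34.5 -34.4
 -34.4 -34.4 -34.4 -34.3 -34.1 -33.9 -33.9 -33.3]
```

The fingertips lie about 31 mm behind the reported TCP, and all three cameras agree. I'll work with tip z = reported z + 31, so contact should come at reported ≈36 and level at ≈17.

Request:
play_rows(deltas=[[0,0,-0.15,0,0,0,-1],[0,0,-0.1,0,0,0,-1],[0,0,-0.05,0,0,0,-1],[0,0,0,0,0,0,-1]])

```text
time_s: 3.35
eef_pos: [536.4, 64.9, 36.8]
ee_rot: [-0.0, 0.032, 0.999, 0.0]
force: [-0.6, 0.3, 0.1]
grip_width: 0.004
```

Request:
play_rows(deltas=[[0,0,-0.06,0,0,0,-1],[0,0,-0.06,0,0,0,-1],[0,0,-0.06,0,0,0,-1],[0,0,0,0,0,0,-1]])

```text
time_s: 3.68
eef_pos: [537.9, 64.7, 31.0]
ee_rot: [0.002, 0.032, 0.999, -0.0]
force: [2.4, 0.0, 4.7]
grip_width: -0.002
```

Request:
play_rows(deltas=[[0,0,-0.06,0,0,0,-1],[0,0,-0.06,0,0,0,-1],[0,0,-0.06,0,0,0,-1],[0,0,0,0,0,0,-1]])

```text
time_s: 4.02
eef_pos: [538.6, 64.7, 24.1]
ee_rot: [0.003, 0.032, 0.999, -0.0]
force: [3.5, 0.6, 4.6]
grip_width: 0.002
```

```bash
cat >> h.py <<'E'
def tilt(tag):
    shot('wrist',tag);d=load(tag);P=cloud(d);hsv=cv2.cvtColor(d['p'],cv2.COLOR_RGB2HSV)
    m=(hsv[...,0]<15)&(hsv[...,1]>90)&(d['z']>0)&(abs(P[...,0]-483)<60)&(abs(P[...,1]-68)<40)&(P[...,2]>60)
    p,n,r=fitplane(P[m]); return np.arctan(p[0]/.998),p[1],p@[483.4,68.1,1],n,r
E
python3 -c "
from h import *
print(tilt('w3'),sensors.sense()['force'],sensors.sense()['eef_pos'])"
```

```text
(np.float64(0.11542643853876217), np.float64(-0.008613216458254969), np.float64(72.61195233413005), 22521, np.float64(0.5306148165305875)) [3.73514392 0.39758886 4.00465952] [538.55569233  64.68632494  24.09029911]
```

Request:
play_rows(deltas=[[0,0,-0.05,0,0,0,-1],[0,0,-0.05,0,0,0,-1],[0,0,-0.03,0,0,0,-1],[0,0,0,0,0,0,-1]])

```text
time_s: 4.4
eef_pos: [538.6, 64.7, 18.9]
ee_rot: [0.002, 0.032, 0.999, -0.0]
force: [3.9, 0.4, 5.4]
grip_width: -0.002
```

```bash
python3 -c "
from h import *
print(tilt('w4'),sensors.sense()['force'],sensors.sense()['eef_pos'])"
```

```text
(np.float64(0.02796420796532407), np.float64(-0.002208258332927371), np.float64(72.53849683460005), 23791, np.float64(0.5136188891947553)) [ 4.53716814 -0.11989365  4.46351737] [538.65478069  64.69085118  18.95955338]
```

Request:
play_rows(deltas=[[0,0,-0.035,0,0,0,-1],[0,0,0,0,0,0,-1],[0,0,0,0,0,0,-1]])

```text
time_s: 4.7
eef_pos: [538.6, 64.7, 17.6]
ee_rot: [0.002, 0.032, 0.999, -0.0]
force: [3.3, 0.2, 5.2]
grip_width: 0.0
```

```bash
python3 -c "
from h import *
print(tilt('w5'),sensors.sense()['force'],sensors.sense()['eef_pos'])
d=load('w5');P=cloud(d);m=(d['z']>0)&(abs(P[...,2])<4)&(P[...,0]<650)&(P[...,0]>250);print('table',fitplane(P[m]))
m=(d['z']>0)&(abs(P[...,2]-10.5)<2.5)&(abs(P[...,0]-483)<55)&(abs(P[...,1]-68)<50);print('base',fitplane(P[m]))
"
```

```text
(np.float64(0.0036947379352433984), np.float64(-0.0010888893481975082), np.float64(72.54854286818866), 24152, np.float64(0.5146622782086574)) [3.20639094 0.05919969 6.14738572] [538.6234516   64.68562822  17.57992376]
table (array([-6.04864940e-04, -7.30350729e-04,  9.34406814e-01]), 142771, np.float64(0.5104780828890552))
base (array([ 5.62303548e-05, -5.12972809e-04,  1.05430133e+01]), 5713, np.float64(0.5443435543331517))
```

Cradle is level (0.004 rad relative to the table). Lift off and recheck it while measuring the dowels.

Request:
play_rows(deltas=[[0,0,0.3,0,0,0,-1],[0,0,0.6,0,0,0,-1],[0,0,0.6,0,0,0,-1],[0,0,0,0,0,0,-1],[0,0,0,0,0,0,-1]])

```text
time_s: 5.17
eef_pos: [537.2, 64.8, 77.2]
ee_rot: [0.001, 0.032, 0.999, -0.0]
force: [0.1, -0.1, -0.1]
grip_width: 0.002
```

```bash
python3 -c "
from h import *
print(tilt('w6'),sensors.sense()['force'],sensors.sense()['eef_pos'])
crop('w6',230,20,200,230,2.6,'c6')
d=load('w6');P=cloud(d);hsv=cv2.cvtColor(d['p'],cv2.COLOR_RGB2HSV)
# copper face rect
m=(hsv[...,0]<15)&(hsv[...,1]>90)&(d['z']>0)&(abs(P[...,2]-72.5)<2)&(abs(P[...,0]-483)<60)&(abs(P[...,1]-68)<40)
mm=cv2.morphologyEx(m.astype(np.uint8),cv2.MORPH_OPEN,np.ones((3,3)))>0
print('face',cv2.minAreaRect(P[mm][:,:2].astype(np.float32)))
# dowels: points above 80 non pink
m=(d['z']>0)&(P[...,2]>78)&(P[...,2]<92)&(abs(P[...,0]-483)<60)&(abs(P[...,1]-68)<30)&(hsv[...,1]<90)
n,l,st,ce=cv2.connectedComponentsWithStats(m.astype(np.uint8))
for i in range(1,n):
    if st[i,4]>10: Q=P[l==i]; T=Q[Q[:,2]>Q[:,2].max()-3]; print(st[i],ce[i].round(1),Q.mean(0).round(1),T.mean(0).round(1))
m=(d['z']>0)&(P[...,2]>76)&(P[...,2]<84)&(abs(P[...,0]-483)<60)&(abs(P[...,1]-68)<30)&(hsv[...,1]>90)
print('rod',cv2.minAreaRect(P[m][:,:2].astype(np.float32)),P[m][:,2].max())
"
```

```text
(np.float64(0.0041992432337989), np.float64(-0.0013757175146278389), np.float64(72.56564658503486), 11497, np.float64(0.5396611676370207)) [-0.01228471 -0.1249119   0.02325158] [536.53607798  64.83956268  76.10388564]
face ((483.7701416015625, 67.27696228027344), (50.14970016479492, 63.489532470703125), 86.10342407226562)
[362 105  16  16 198] [369.9 112.3] [462.8  84.3  84.7] [462.9  84.6  86. ]
[282 200  15  17 183] [289.  208.5] [497.8  50.7  84.2] [498.4  50.5  86.2]
rod ((483.4311218261719, 66.6509780883789), (25.948774337768555, 59.33945083618164), 69.89415740966797) 83.67011495667933
```

View pics/c6.png

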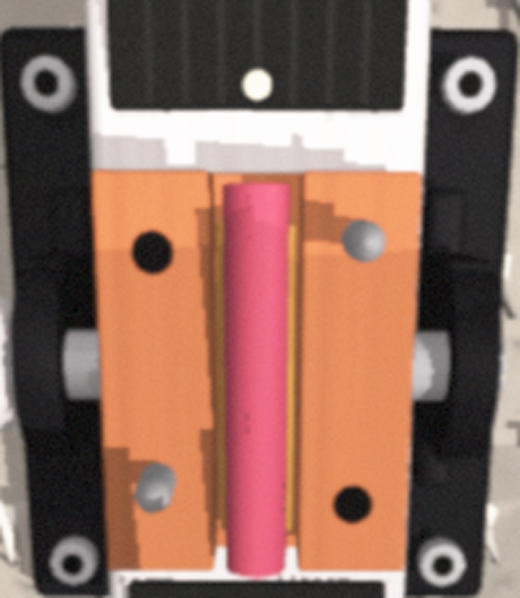

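Face centre (483.6, 67.4), top z=72.5, yaw -3.8°. The measured dowels at (462.9,84.6) and (498.4,50.5) match the model within 0.3 mm, and the tilt stayed at 0.004 rad. Now to the cover, opening the gripper.

Request:
play_rows(deltas=[[0,0,0.9,0,0,0,-1],[-0.24,-0.86,0.19,0,0,-0.11,1],[-0.24,-0.86,0.19,0,0,-0.11,1],[-0.24,-0.86,0.19,0,0,-0.11,1],[-0.24,-0.86,0,0,0,-0.11,1],[-0.24,-0.86,0,0,0,-0.11,1],[-0.24,-0.86,0,0,0,-0.11,1],[-0.24,-0.86,0,0,0,-0.11,1]])

```text
time_s: 5.88
eef_pos: [468.3, -177.2, 134.0]
ee_rot: [-0.001, 0.072, 0.997, 0.001]
force: [1.2, -0.2, -0.7]
grip_width: 0.969
```

Request:
play_rows(deltas=[[-0.24,-0.86,0,0,0,-0.11,1],[-0.24,-0.86,0,0,0,-0.11,1],[-0.24,-0.86,0,0,0,-0.11,1],[0,0,0,0,0,0,1],[0,0,0,0,0,0,1]])

```text
time_s: 6.3
eef_pos: [439.7, -280.1, 133.8]
ee_rot: [-0.001, 0.091, 0.996, 0.001]
force: [0.3, 1.2, 0.1]
grip_width: 1.001
```

```bash
python3 -c "
from h import *
shot('wrist','w7');s=sensors.sense();print(s['eef_pos'],s['ee_rot'],s['time_s'],s['grip_width'])
d=load('w7');P=cloud(d);hsv=cv2.cvtColor(d['p'],cv2.COLOR_RGB2HSV)
cop=(hsv[...,0]<15)&(hsv[...,1]>90)&(d['z']>0)
m=cop&(abs(P[...,0]-460)<60)&(abs(P[...,1]+280)<60)&(P[...,2]>20)
h=np.median(P[m][:,2]);m&=abs(P[...,2]-h)<2
mm=cv2.morphologyEx(m.astype(np.uint8),cv2.MORPH_OPEN,np.ones((3,3)))>0
print('top',h,cv2.minAreaRect(P[mm][:,:2].astype(np.float32)),mm.sum())
p=np.argwhere(mm);print(p.min(0),p.max(0))
"
```

```text
[ 440.16815307 -278.92024456  133.99963995] [-8.59432982e-04  8.99075229e-02  9.95949372e-01  8.64522640e-04] 6.35 1.0013436631423194
top 34.43317385820362 ((461.251953125, -278.7849426269531), (50.09765625, 64.64083099365234), 79.90994262695312) 5890
[209 301] [297 376]
```

View pics/w7.png

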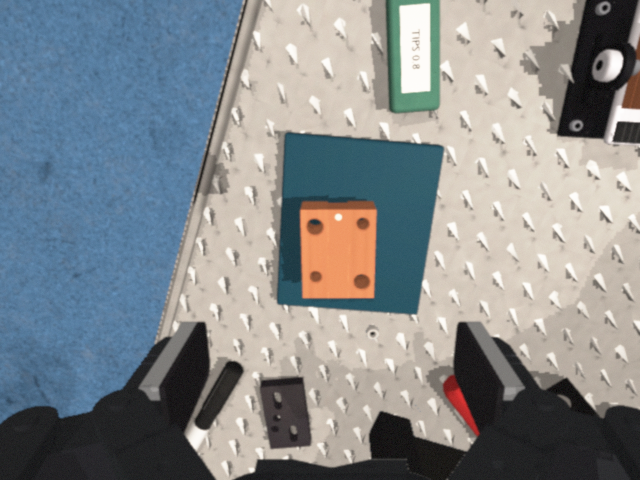

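The cover on its pad has its dot at (338,217) at the robot end, and the small dowel holes at (363,223) and (316,276). That matches holes a and b at yaw -10.1°, so it is already the right way round. Cover centre is (461.3,-278.8), top z 34.4. I'll measure the open fingertip height before descending.

Request:
play_rows(deltas=[[0.53,0,0,0,0,0.03,1],[0,0,-0.9,0,0,0,1],[0,0,-0.9,0,0,0,1],[0,0,0,0,0,0,1],[0,0,0,0,0,0,1]])

```text
time_s: 6.77
eef_pos: [461.6, -277.5, 62.5]
ee_rot: [-0.001, 0.087, 0.996, 0.001]
force: [0.3, -0.9, 1.2]
grip_width: 1.003
```

```bash
cat >> h.py <<'E'
def tips(lo=-100,hi=-20,yr=62):
    for t in ('wrist','side','scene'):
        s=sensors.sense();p=s['eef_pos'];Rt=Rq(s['ee_rot']);shot(t,'tip_'+t);d=load('tip_'+t);L=(cloud(d)-p)@Rt
        m=(abs(L[...,0])<13)&(abs(L[...,1])<yr)&(L[...,2]>lo)&(L[...,2]<hi)&(d['z']>0);Q=L[m]
        for sg in (1,-1):
            q=Q[Q[:,1]*sg>3]
            if len(q)>5: print(t,sg,len(q),'low tip z',np.sort(q[:,2])[-6:].round(1),'y',np.percentile(q[:,1],[2,98]).round(1),'x',np.percentile(q[:,0],[2,98]).round(1))
    return p,Rt
E
python3 -c "
from h import *
print(tips()[0])
d=load('tip_wrist');P=cloud(d);hsv=cv2.cvtColor(d['p'],cv2.COLOR_RGB2HSV)
cop=(hsv[...,0]<15)&(hsv[...,1]>90)&(d['z']>0)
m=cop&(abs(P[...,0]-460)<60)&(abs(P[...,1]+280)<60)&(abs(P[...,2]-34.4)<2)
mm=cv2.morphologyEx(m.astype(np.uint8),cv2.MORPH_OPEN,np.ones((3,3)))>0
print('top',cv2.minAreaRect(P[mm][:,:2].astype(np.float32)),mm.sum(),sensors.sense()['ee_rot'])
"
```

```text
wrist 1 10777 low tip z [-44.1 -44.  -44.  -43.9 -43.6 -43.5] y [40.6 61.4] x [-8.8 12.4]
wrist -1 11321 low tip z [-44.3 -44.1 -44.1 -44.  -44.  -42.9] y [-61.6 -39.7] x [-8.7 12.4]
side 1 114 low tip z [-45.5 -45.  -44.7 -44.7 -44.2 -43.2] y [40.2 46.1] x [-12.4   2.2]
side -1 343 low tip z [-45.2 -45.1 -45.  -44.1 -44.  -42.1] y [-60.2 -44. ] x [-12.9   9.3]
scene 1 255 low tip z [-43.7 -43.6 -43.5 -43.4 -42.1 -41.6] y [37.9 58.5] x [-6.2 12.9]
scene -1 312 low tip z [-43.3 -43.3 -43.2 -42.8 -42.6 -42. ] y [-60.4 -34.4] x [-8.9 12.9]
[ 462.83300069 -279.27683457   65.07083936]
top ((461.3305969238281, -278.80596923828125), (50.095279693603516, 65.0036392211914), 79.89830017089844) 10603 [ 0.00133643  0.08748984  0.99616396 -0.00105596]
```

Open tips are 44 mm behind the reported TCP, as predicted. Descend to reported ≈ -20 and grip.

Request:
play_rows(deltas=[[0,0,-0.8,0,0,0,1],[0,0,-0.8,0,0,0,1],[0,0,-0.45,0,0,0,1],[0,0,0,0,0,0,1]])

```text
time_s: 7.25
eef_pos: [461.0, -278.3, -20.5]
ee_rot: [-0.001, 0.088, 0.996, 0.001]
force: [-0.2, 0.4, -0.5]
grip_width: 1.001
```

```bash
python3 -c "
from h import *
s=sensors.sense();print(s['eef_pos'],s['force']);print(tips(-100,-39)[0])"
```

```text
[ 460.97169834 -278.25829263  -20.47165279] [-0.22027293  0.35841975 -0.51549783]
wrist 1 15402 low tip z [-44.2 -44.2 -44.  -43.7 -43.5 -43.5] y [ 4.5 61.1] x [-11.2  12.5]
wrist -1 16038 low tip z [-44.4 -44.1 -43.9 -43.7 -43.6 -43.6] y [-61.4  -4.5] x [-11.   12.4]
side 1 136 low tip z [-47.1 -46.7 -46.5 -46.1 -45.6 -44.2] y [ 3.7 48.1] x [-12.7   4. ]
side -1 313 low tip z [-43.  -42.1 -42.1 -40.2 -40.2 -39.7] y [-60.8  -5.6] x [-12.8   8.7]
scene 1 236 low tip z [-42.7 -42.5 -42.2 -41.8 -41.7 -39.7] y [ 4.9 58.4] x [-9.5 12.9]
scene -1 341 low tip z [-44.5 -44.5 -44.4 -44.2 -43.3 -43.3] y [-60.7  -5.7] x [-9.6 12.8]
[ 462.68853011 -279.79995426  -17.17588063]
```

Request:
play_rows(deltas=[[0,0,0,0,0,0,-1],[0,0,0,0,0,0,-1],[0,0,0,0,0,0,-1],[0,0,0,0,0,0,-1],[0,0,0,0,0,0,-1],[0,0,0,0,0,0,-1]], squeeze=70)

```text
time_s: 7.9
eef_pos: [462.5, -279.6, -17.4]
ee_rot: [0.001, 0.088, 0.996, -0.001]
force: [-1.4, 1.3, 8.6]
grip_width: 0.568
```

```bash
python3 -c "
from h import *
for i in range(3):
    s=sensors.sense();print(s['time_s'],s['eef_pos'],s['force'],s['ee_rot'],s['grip_width']); 
    if i<2: capture('side')
tips(-100,-30,45)"
```

```text
7.9 [ 462.51720434 -279.64985649  -17.39361299] [-1.42368582  1.31635873  8.59587291] [ 8.13926526e-04  8.77930840e-02  9.96138213e-01 -6.09944473e-04] 0.5677966850066588
7.95 [ 462.51315136 -279.64291737  -17.39558633] [-0.80086461  1.65954419  7.50947358] [ 8.06827213e-04  8.77769886e-02  9.96139640e-01 -6.05455953e-04] 0.5730867958848406
8.0 [ 462.50194003 -279.6318777   -17.39642268] [-2.37241884  1.25869297  9.26129611] [ 7.91380736e-04  8.77982264e-02  9.96137793e-01 -5.85738483e-04] 0.5719680481527155
wrist 1 12469 low tip z [-38.  -37.7 -37.6 -37.3 -37.1 -37. ] y [ 4.2 44.7] x [-11.4  12.4]
wrist -1 12895 low tip z [-38.2 -38.2 -38.1 -38.1 -37.5 -37.1] y [-44.6  -4.3] x [-11.1  12.4]
side 1 83 low tip z [-50.9 -50.8 -50.6 -50.5 -50.5 -50.2] y [ 4. 29.] x [-12.9   7.4]
side -1 279 low tip z [-33.2 -32.1 -31.3 -31.  -30.6 -30. ] y [-39.8  -6.8] x [-12.9  11.7]
scene 1 262 low tip z [-45.3 -45.1 -45.1 -44.3 -44.1 -41.5] y [ 4.8 40.5] x [-8.4 12.8]
scene -1 303 low tip z [-47.9 -47.4 -47.1 -45.1 -44.9 -43.2] y [-44.   -4.5] x [-9.8 12.8]
```

Gripped with width ≈49 mm, and the tips sit about 10 mm above the cover's underside. Lift and check.

Request:
play_rows(deltas=[[0,0,0.3,0,0,0,-1],[0,0,0.8,0,0,0,-1],[0,0,0.9,0,0,0,-1],[0,0,0.9,0,0,0,-1],[0,0,0.9,0,0,0,-1],[0,0,0,0,0,0,-1],[0,0,0,0,0,0,-1]])

```text
time_s: 8.73
eef_pos: [462.4, -279.6, 134.8]
ee_rot: [0.001, 0.088, 0.996, -0.001]
force: [0.2, -0.0, -3.3]
grip_width: 0.569
```

```bash
cat >> h.py <<'E'
def cover(tag):
    s=sensors.sense();p=np.array(s['eef_pos']);Rt=Rq(s['ee_rot']);shot('wrist',tag);d=load(tag);L=(cloud(d)-p)@Rt
    hsv=cv2.cvtColor(d['p'],cv2.COLOR_RGB2HSV)
    m=(hsv[...,0]<15)&(hsv[...,1]>90)&(d['z']>0)&(abs(L[...,0])<45)&(abs(L[...,1])<32)&(L[...,2]>-75)&(L[...,2]<-20)
    h=np.median(L[m][:,2]);m&=abs(L[...,2]-h)<2.5
    mm=cv2.morphologyEx(m.astype(np.uint8),cv2.MORPH_OPEN,np.ones((3,3)))>0
    print('cover top in tool: z',h,'plane',fitplane(L[mm]),cv2.minAreaRect(L[mm][:,:2].astype(np.float32)),'x',np.percentile(L[mm][:,0],[.5,99.5]),'y',np.percentile(L[mm][:,1],[.5,99.5]))
    print(p,Rt.round(4).tolist(),s['force'],s['grip_width'],s['time_s'])
E
python3 -c "
from h import *
cover('w8')"
```

```text
cover top in tool: z -51.72706626187803 plane (array([-1.62192754e-03,  7.96448869e-05, -5.18863386e+01]), 20709, np.float64(0.44200025608962695)) ((0.9338130950927734, 0.2378387451171875), (65.7214584350586, 50.86277770996094), 0.13125476241111755) x [-30.41505308  33.3390164 ] y [-24.07786826  25.12315105]
[ 462.37676577 -279.57748828  134.78644106] [[-0.9846, 0.1749, 0.0025], [0.1749, 0.9846, -0.0024], [-0.0029, -0.0019, -1.0]] [ 0.2097535  -0.02680763 -3.26136158] 0.5687947597076178 8.7333
```

View pics/w8.png

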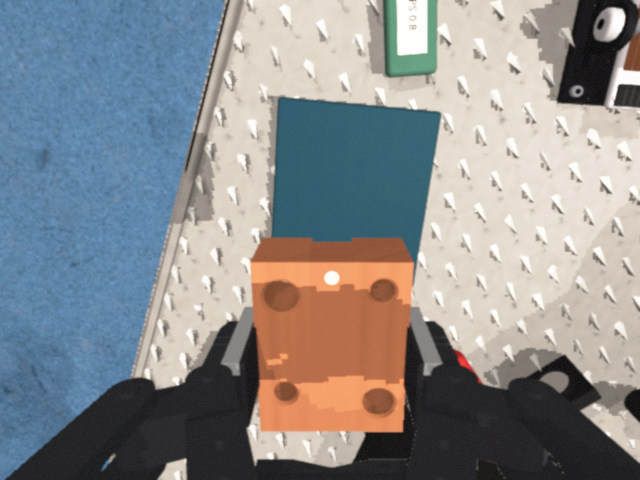

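Cover is held square and level: its centre is at (+1.1,+0.3) in tool x,y, and its underside is 27.7 mm above the reported TCP z. The target TCP is (484.7, 67.0) with a +6.35° turn. Transfer at height.

Request:
play_rows(deltas=[[0.06,0.9,0,0,0,0.12,-1],[0.06,0.97,0,0,0,0.12,-1],[0.06,0.97,0,0,0,0.12,-1],[0.06,0.97,0,0,0,0.12,-1],[0.06,0.97,0,0,0,0.12,-1],[0.06,0.97,0,0,0,0.12,-1],[0.06,0.97,0,0,0,0.12,-1],[0.06,0.97,0,0,0,0.12,-1]])

```text
time_s: 9.45
eef_pos: [479.8, 30.5, 131.5]
ee_rot: [-0.002, 0.037, 0.999, 0.0]
force: [1.1, -0.5, -3.3]
grip_width: 0.569
```

Request:
play_rows(deltas=[[0.06,0.97,0,0,0,0.1,-1],[0,0,-0.3,0,0,0,-1],[0,0,-0.5,0,0,0,-1],[0,0,-0.3,0,0,0,-1],[0,0,0,0,0,0,-1],[0,0,0,0,0,0,-1],[0,0,0,0,0,0,-1]])

```text
time_s: 10.03
eef_pos: [483.5, 67.1, 89.2]
ee_rot: [-0.0, 0.033, 0.999, 0.0]
force: [-0.1, -0.2, -3.1]
grip_width: 0.572
```

```bash
python3 -c "
from h import *
cover('w9')
s=sensors.sense();T=Rq(s['ee_rot']);print('tool yaw',np.degrees(np.arctan2(-T[0,1],T[1,1])))
d=load('w9');P=cloud(d)
m=(d['z']>0)&(abs(P[...,2]-10.5)<2.5)&(abs(P[...,0]-483)<70)&(abs(P[...,1]-68)<60);print('base x',np.percentile(P[m],[1,99],0))
"
```

```text
cover top in tool: z -51.73848565502747 plane (array([-1.88438694e-03, -2.95707606e-04, -5.19020176e+01]), 20671, np.float64(0.4438729034789078)) ((0.8090896606445312, 0.15025901794433594), (50.80595779418945, 65.68699645996094), 89.98867797851562) x [-30.56713499  33.28763345] y [-24.13650258  25.0015022 ]
[483.51971781  67.09875233  89.23679793] [[-0.9979, 0.0651, -0.0004], [0.0651, 0.9979, 0.0], [0.0004, 0.0, -1.0]] [-0.0815888  -0.16167434 -3.08824253] 0.572134694590774 10.0333
tool yaw -3.72933625183089
base x [[422.19631295  17.26766779   8.21008328]
 [482.99371381 121.28540643  12.12937904]]
```

Request:
play_rows(deltas=[[0.03,0,-0.3,0,0,0,-1],[0,0,-0.3,0,0,0,-1],[0,0,-0.1,0,0,0,-1],[0,0,0,0,0,0,-1],[0,0,0,0,0,0,-1]])

```text
time_s: 10.5
eef_pos: [485.0, 67.1, 61.8]
ee_rot: [0.0, 0.032, 0.999, -0.0]
force: [0.3, 0.6, -2.3]
grip_width: 0.57
```

```bash
python3 -c "
from h import *
shot('side','s9');shot('scene','sc9');s=sensors.sense();p=s['eef_pos'];print(p,s['force'])
# check with fixed cameras: model outline projected of cover bottom edges & lower half top edges
y=np.radians(-3.8);E=np.array([[np.cos(y),-np.sin(y)],[np.sin(y),np.cos(y)]])
T=Rq(s['ee_rot']);cc=p+T@np.array([1.0,.3,-27.7]);print('cover centre',cc)
out=[]
for t,u0,v0 in (('s9',255,165),('sc9',245,200)):
    d=load(t);im=d['p'][...,::-1].copy();S=4
    im=cv2.resize(im[v0:v0+110,u0:u0+100],None,fx=S,fy=S,interpolation=2)
    def pr(X):
        q=d['R'].T@(X-d['t']);k=d['k'];return [int(S*(k[0]*q[0]/q[2]+k[2]-u0+.5)),int(S*(k[1]*q[1]/q[2]+k[3]-v0+.5))]
    for c,col in (((483.6,67.4,72.5),(255,255,0)),(cc,(0,255,0)),(cc+[0,0,24],(0,255,0))):
        pts=[pr(np.r_[np.array(c[:2])+E@np.array(a),c[2]]) for a in ((-32,-25),(32,-25),(32,25),(-32,25))]
        cv2.polylines(im,[np.array(pts)],True,col,1)
    out.append(im)
cv2.imwrite('pics/c9.png',np.hstack(out))
"
```

```text
[485.20123076  67.15598354  61.99807224] [-0.13779397 -0.93476846 -3.00850471]
cover centre [484.18365394  67.52370966  89.69661579]
```

View pics/c9.png

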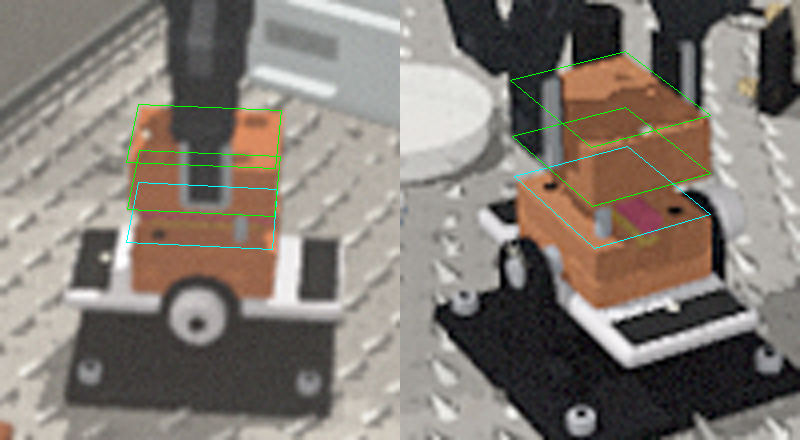

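The overlay from both fixed cameras shows the cover square above the lower half, with its dot at the front. I'll correct x by -0.6 mm and lower onto the dowels.

Request:
play_rows(deltas=[[-0.015,0,-0.04,0,0,0,-1],[0,0,-0.06,0,0,0,-1],[0,0,-0.06,0,0,0,-1],[0,0,0,0,0,0,-1]])

```text
time_s: 10.93
eef_pos: [483.9, 67.2, 54.4]
ee_rot: [-0.0, 0.032, 0.999, 0.0]
force: [0.7, 0.8, -2.7]
grip_width: 0.57
```

Request:
play_rows(deltas=[[0,0,-0.06,0,0,0,-1],[0,0,-0.05,0,0,0,-1],[0,0,-0.03,0,0,0,-1],[0,0,0,0,0,0,-1]])

```text
time_s: 11.27
eef_pos: [484.1, 67.2, 49.2]
ee_rot: [-0.0, 0.032, 0.999, -0.0]
force: [-0.4, -0.7, -1.5]
grip_width: 0.567
```

Dowels are in with no side force. Now press against the spring.

Request:
play_rows(deltas=[[0,0,-0.04,0,0,0,-1],[0,0,-0.04,0,0,0,-1],[0,0,0,0,0,0,-1]], squeeze=100)

```text
time_s: 11.52
eef_pos: [484.2, 67.2, 46.4]
ee_rot: [0.0, 0.032, 0.999, -0.0]
force: [-3.9, -0.2, 7.5]
grip_width: 0.559
```

Request:
play_rows(deltas=[[0,0,-0.04,0,0,0,-1],[0,0,0,0,0,0,-1],[0,0,0,0,0,0,-1]])

```text
time_s: 11.77
eef_pos: [484.2, 67.2, 45.1]
ee_rot: [0.0, 0.032, 0.999, -0.0]
force: [-5.8, -0.7, 8.0]
grip_width: 0.553
```

Request:
play_rows(deltas=[[-0.015,0,-0.02,0,0,0,-1],[0,0,-0.02,0,0,0,-1],[0,0,0,0,0,0,-1]])

```text
time_s: 12.02
eef_pos: [484.3, 67.2, 44.8]
ee_rot: [0.001, 0.032, 0.999, -0.0]
force: [-8.2, -0.3, 20.0]
grip_width: 0.561
```

```bash
python3 -c "
from h import *
cover('w10');d=load('w10');P=cloud(d);s=sensors.sense();print(s['wrist_torque'])
hsv=cv2.cvtColor(d['p'],cv2.COLOR_RGB2HSV)
m=(hsv[...,0]<15)&(hsv[...,1]>90)&(d['z']>0)&(abs(P[...,0]-483)<45)&(abs(P[...,1]-67)<32)&(P[...,2]>88)
print('cover top world',fitplane(P[m]),np.median(P[m][:,2]))
# cradle plate white, tilt
m=(hsv[...,1]<50)&(hsv[...,2]>120)&(d['z']>0)&(abs(P[...,0]-483)<62)&(abs(P[...,1]-68)<32)&(abs(P[...,2]-46)<6)
print('plate',m.sum(),fitplane(P[m]) if m.sum()>50 else '')
"
```

```text
cover top in tool: z -51.57624860522814 plane (array([-1.45147555e-04,  1.65575241e-04, -5.17539881e+01]), 20489, np.float64(0.44107326726196544)) ((1.1842002868652344, 0.4168853759765625), (65.61825561523438, 50.36336135864258), 0.24890297651290894) x [-30.42649816  33.33579863] y [-24.13466989  25.09232779]
[484.28589158  67.19616783  44.75334675] [[-0.9979, 0.0646, 0.0023], [0.0645, 0.9979, -0.0004], [-0.0023, -0.0002, -1.0]] [-8.15358632 -0.25520421 20.02854903] 0.5614269770594198 12.0167
[-0.05001232  1.14943896 -0.01326807]
cover top world (array([ 2.38575111e-03, -5.58951220e-04,  9.53837256e+01]), 21221, np.float64(0.4867697239459167)) 96.42561439343656
plate 5341 (array([ 3.19842461e-02, -1.95221554e-03,  3.22260399e+01]), 4397, np.float64(0.6317149492770032))
```

Seated: the force rose to 20 N, and the cover top at 96.4 equals face 72.5 + 24. I'll check the cradle tilt by comparing the same plate areas before (w6) and now.

```bash
python3 -c "
from h import *
for t in ('w6','w9','w10'):
    d=load(t);P=cloud(d)
    a=np.radians(-3.8);X=P[...,:2]-[483.6,67.4];lx=X@[np.cos(a),np.sin(a)];ly=X@[-np.sin(a),np.cos(a)]
    def med(x0,x1,y0,y1,zl,zh):
        m=(d['z']>0)&(lx>x0)&(lx<x1)&(ly>y0)&(ly<y1)&(P[...,2]>zl)&(P[...,2]<zh);return (int(m.sum()),round(float(np.mean(P[m][:,2])),2)) if m.sum() else None
    print(t,'front tab',med(-60,-47,-22,22,40,55),'plate strip',med(-42,-35,-26,26,38,52),'base',med(-58,-50,-50,-36,6,15),med(-58,-50,36,50,6,15))
shot('side','s10');shot('scene','sc10')
for t in ('s9','s10','sc9','sc10'):
    d=load(t);P=cloud(d)
    X=P[...,:2]-[483.6,67.4];lx=X@[np.cos(a),np.sin(a)];ly=X@[-np.sin(a),np.cos(a)]
    print(t,'front',med(-60,-46,-22,22,38,58),'rear',med(46,60,-22,22,38,58),'top',med(-28,28,-20,20,88,104) if t in('s10','sc10') else '')
d=load('w9');
"
```

```text
w6 front tab (3277, 48.33) plate strip (1996, 46.52) base (342, 10.59) (337, 10.52)
w9 front tab (2381, 48.25) plate strip (1304, 46.38) base (282, 10.56) (283, 10.54)
w10 front tab (3744, 48.31) plate strip (1971, 46.52) base (412, 10.76) (421, 10.63)
s9 front (95, 47.78) rear (105, 48.41) top 
s10 front (96, 47.85) rear (103, 48.25) top (194, 95.39)
sc9 front (149, 46.52) rear (17, 46.75) top 
sc10 front (152, 46.54) rear (18, 46.73) top (401, 94.42)
```

Request:
play_rows(deltas=[[-0.02,0,0,0,0,0,-1],[0,0,0,0,0,0,-1],[0,0,0,0,0,0,-1],[0,0,0,0,0,0,-1]])

```text
time_s: 12.5
eef_pos: [484.3, 67.2, 44.7]
ee_rot: [0.002, 0.032, 0.999, -0.0]
force: [-3.4, 0.8, 16.8]
grip_width: 0.561
```

Request:
play_rows(deltas=[[0,0,-0.01,0,0,0,-1],[0,0,0,0,0,0,-1],[0,0,0,0,0,0,-1],[0,0,0,0,0,0,-1],[0,0,0,0,0,0,-1],[0,0,0,0,0,0,-1],[0,0,0,0,0,0,-1],[0,0,0,0,0,0,-1]])

```text
time_s: 13.17
eef_pos: [484.4, 67.2, 44.7]
ee_rot: [0.002, 0.032, 0.999, -0.0]
force: [-5.1, 0.6, 20.8]
grip_width: 0.56
```

```bash
python3 -c "
from h import *
cover('w11');t='w11';d=load(t);P=cloud(d)
a=np.radians(-3.8);X=P[...,:2]-[483.6,67.4];lx=X@[np.cos(a),np.sin(a)];ly=X@[-np.sin(a),np.cos(a)]
def med(x0,x1,y0,y1,zl,zh):
    m=(d['z']>0)&(lx>x0)&(lx<x1)&(ly>y0)&(ly<y1)&(P[...,2]>zl)&(P[...,2]<zh);return int(m.sum()),round(float(np.mean(P[m][:,2])),2)
print('front tab',med(-60,-47,-22,22,40,55),'top front/rear',med(-30,-10,-20,20,88,104),med(5,28,-20,20,88,104))
shot('side','s11');shot('scene','sc11')
A=[cv2.resize(cv2.imread('pics/%s.png'%t)[v:v+110,u:u+100],(400,440),interpolation=2) for t,u,v in (('s11',255,165),('sc11',245,200))]
cv2.imwrite('pics/c11.png',np.hstack(A))
"
```

```text
cover top in tool: z -51.58950542862333 plane (array([-2.04260831e-03,  2.66755111e-04, -5.17592162e+01]), 20520, np.float64(0.4420300884513093)) ((0.8649444580078125, 0.4920330047607422), (65.9150619506836, 50.24116897583008), 0.2008139193058014) x [-30.46840143  33.30310821] y [-24.10992396  25.0600452 ]
[484.35733972  67.16335437  44.73628043] [[-0.9979, 0.0646, 0.0045], [0.0646, 0.9979, -0.0005], [-0.0046, -0.0002, -1.0]] [-5.11626334  0.58379373 20.7758001 ] 0.5598208112958244 13.1667
front tab (3723, 48.3) top front/rear (6549, 96.07) (6232, 96.08)
```

View pics/c11.png

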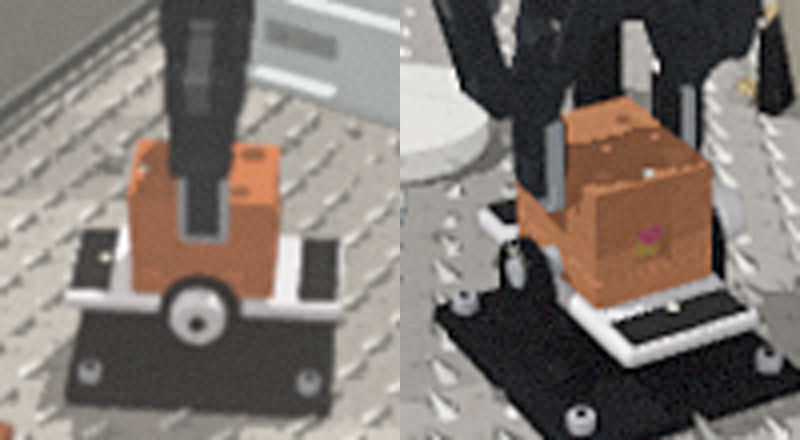

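The cover is fully shut with no visible gap, its dot at the front, and level front to rear. The rod end shows in the channel, and the cradle is still level. Handing in while holding about 21 N.

```bash
python3 -c "
from rig import order
print(order.finish_job())"
```

```text
the job is handed in; nothing more can be done
None
```

The cradle is level, the cover is shut on both dowels with its white dot at the front, and the arm is still holding it down. I handed the job in at about 13 s of the 45 s limit.

**Last checks, before handing in:**
- **Cradle:** it measured 0.004 rad after I pressed the rear tab. After the cover was pressed on, the front tab height had not changed (48.3 mm).
- **Cover:** its top is level front to rear, at 96.1 mm, against an expected 96.5 mm (72.5 mm measured face plus 24 mm). Both fixed cameras show no gap.
- **Push and grip:** the wrist reads about 21 N upward, steady over the last rows, and the grip is 100 N. A side force of about 5 N along x remained. I had shifted the cover towards the robot to reduce it, and it rose a little again with the final press.

**Disagreements with the description:**
- **Fingertips:** the shut fingertips are about 31 mm behind the reported TCP, seen in all three cameras. My first press therefore stopped above the tab, and I used the measured offset from then on.
- **Plate fit:** one rough plane fit on the cradle plate suggested 0.03 rad of tilt. I set it aside because it mixed different surfaces, and the tab and plate heights did not support it.

I did not move anything else on the table, but I took no last full picture to confirm it.

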